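Chock the cleaner jug and open its child-resistant cap

ROBOT

A 7-joint arm with a two-finger parallel gripper is mounted at the origin on the work surface. World frame = base frame: x ahead of the robot, y to its left, z up, the work surface at z = 0. Lengths are in m, angles in degrees, forces in N, time in s.
With the tool pointing down it reaches from about 0.425 to 0.875 m from the base axis. Payload 4.7 kg.
Tool frame: the origin (TCP) lies on the centre line of the jaws, within the pads' length; the fingertips stand 11 mm ahead of it and the grasp point (between the pads) lies 8 mm behind it; z points along the fingers, y is the direction in which the jaws open and shut (so a half turn about z gives the same grasp; the last joint's range is limited). The gripper opens to 87 mm and grips with 3 to 60 N. Pads are 19 mm wide; open, the fingers measure 117 mm over their backs; the gripper's body (75 mm by 190 mm) begins 51 mm behind the grasp point.
Start: joints at [0.808, 18.392, -4.016, 83.108, 1.295, 78.541, -3.26], TCP at [0.65, -0, 0.234] pointing down, gripper open.
Joint ranges: [-163.93, 163.93], [-17.29, 119.83], [-79.2, 71.16], [3.27, 140.29], [-89.18, 269.18], [5.43, 117.66], [-154.24, 154.24]. Speed limits (degrees/s): [147.25, 147.25, 180, 180, 180, 180, 180].

INTERFACE

Orientations are given as [roll, pitch, yaw] about the fixed x, y, z axes, in that order (R = Rz(yaw) Ry(pitch) Rx(roll)).
In Python, from cell import env gives the robot as it stands.
- The arm moves only by the tool servo_tool, never from a script. Its argument "moves" is text: rows parted by semicolons, each of 7 numbers parted by spaces: the shift along the tool's x, y, z as a fraction of full scale, then the turn, a rotation vector about the tool's x, y, z as a fraction of full scale, then the gripper's target within -1 to 1 (shut at 1, half-way at 0, fully open at -1). A call has 1 to 20 rows; each row shifts and turns the pose as measured when the row begins, along the tool's axes as they then stand; what a row does not reach is not made up. Full scale, the value 1, is 1000 mm for a shift and 0.5 rad for a turn. A row lasts 1/12 s, in which the tool goes at most 41.7 mm and 7.16 degrees, less where a joint would pass 70% of its speed; a pose out of reach is approached as far as the arm can. A call with a number of a shift or a turn outside -1 to 1 is refused whole. A call with a gripper value outside its range is refused whole. The fingers move at their own pace and stop on an object; "squeeze" is the grip in N (left out, the last holds). Time passes only in rows, so rows that do not move let the fingers close. It gives the time, the measured TCP pose, the force and the opening at its end, in the units of the state.
- env.get_obs(): the state, without advancing time (a new reading comes with each control period).
- env.read_camera(name): name is "scene" or "side" or "wrist"; returns a dict with "img" (480x640x3 uint8, red, green, blue), "range_z" (480x640 float32, m along the optical axis (not along the pixel's ray), 0 where there is no reading), "mtx" (3x3 intrinsics, pixels), "T" (4x4, takes a point from camera to world coordinates); the wrist camera has in their place "hand_eye" (4x4, takes a point from camera to tool coordinates, whose origin is the TCP and whose axes are the flange's). Camera axes: x right, y up, looking along -z (the intrinsics and any distortion apply to the point x, -y, -z); pixel columns grow to the right and rows downward; lengths in m; the calibration is good to about 2 mm. A picture is of the moment at which its call begins: read the wrist's pose just before it.
- env.sign_off(): hands the job in, once; it reports no verdict.
The state is a dict: "time_s": time; "qpos": joint angles; "joint_velocities": joint speeds; "effort": joint torques, N m; "tool_pos": TCP position; "tool_rot": TCP orientation; "force": force on the tool from outside, world axes, zero at the start; "wrist_torque": the same for the moment, N m; "grip_width": finger opening in m.
Only numpy, scipy, OpenCV 4.12 (cv2) and the standard library are available. Lean on these libraries where they do the work, as an engineer would, in place of code of your own. Each camera call takes 0.05 s, during which the arm holds its last target.

TASK

The white cleaner jug stands loose in its crate: stand the thick wooden block upright on the crate floor in the gap beside the jug, so that the jug cannot slide. Then open the jug's child-resistant cap by pushing it down hard while turning it anticlockwise, lift it off, and set it down gently, open side down, inside the small metal tray, and let go. Do not tip or lift the jug, and leave the thin board, bottle, jar, scraper and pastry ring where they are.

Things in the scene. Friction and masses are not known exactly. Their poses are not given: they have to be found in the camera images.
- crate: Open grey plastic crate fixed to the bench, outside 134 (its x) x 229 (its y) x 60 tall mm, walls and floor 8 thick, so 118 x 213 inside. Origin at the centre of its underside. The jug stands at its +y end; the gap for the block is the rest, at its -y end: 118 (x) by about 62 (y), centred near x 0, y -76 in the crate's frame.
- jug: White jug, loose, 2.2 kg full, 110 (its x) x 150 (its y), its axes along the crate's; flat shoulder 140 above its underside, taller than the crate. Origin at the centre of its underside, which stands on the crate floor. The neck and cap are on its vertical centre line.
- cap: Grey ribbed round cap with a thin bar across its top, closed on the jug; 64 diameter, 42 tall, 60 g. Origin at its centre, half-way up, z up. Closed, its centre is 174 above the jug's underside, its rim 13 above the jug's shoulder. Latched by two lugs: unpressed it turns only about 8 degrees and cannot be lifted. Once free, lift it straight up, 35 or more, to clear the neck.
- seal (a joint): How far the spring seal under the cap is pressed (m): about 0 at rest, negative pressed. Press the cap 6 to 9 mm (stop at 10; 5 just clears the latch); the spring pushes back 7 N at first, 15 N at 7 mm, 19 N at 10. Held down, turn the cap anticlockwise seen from above: free from 60 degrees, 70 to 100 is good, beyond 120 the lugs meet the next stop.
- block: The thick block: plain wood standing on end, 66 (its x) x 53 (its y) x 140 tall (z) mm, 240 g. Origin at its centre, half-way up. It fits the gap upright with its x along the crate's x (either way round), and then stands on the crate floor with its centre 78 above the crate's underside.
- tray: Small shallow aluminium tray fixed on the bench, 150 (its x) x 130 (its y), rim 12 high, walls and floor 3 thick. Origin at the centre of its underside. The cap resting in it has its centre 24 above the bench.
- thin_board: Thin wooden board standing on end, 66 (its x) x 25 (its y) x 140 tall (z), origin at its centre. Same wood as the block but too thin for the gap. Bystander, to be left alone.
- flask: Clear bottle with black cap, 68 diameter, 190 tall, origin at its underside centre. Bystander, to be left alone.
- canister: White jar with metal lid, 90 diameter, 110 tall, origin at its underside centre. Bystander, to be left alone.
- scraper: Steel dough scraper lying flat, blade about 75 x 130, 20 high at its wooden handle, origin near its underside centre. Bystander, to be left alone.
- cutter: Steel pastry ring, 70 diameter, 40 tall, origin at its underside centre. Bystander, to be left alone.
Mind the look-alikes: they are no part of the job. Leave any purple look-alike of the block alone.

How it is judged:
By the outcome, as a careful person would: the job done as asked, in the order asked, and still so for the second after the job is handed in, with the robot touching nothing.
It also fails if it takes over 58 s, if anything falls off the work surface, if the arm or the gripper's body presses on something with over 40 N, if the wrist force passes 120 N, or if a joint passes its speed limit or range.

## Working session

There is one attempt and no reset: what is moved stays moved. The work goes in short steps, Python scripts to look and compute and a tool call to move; the robot and the scene stay as the last step left them, time stands still between calls to the robot, and variables do not carry over. Pictures are saved under pics/ and viewed, and the job is handed in when it is done.

Besides the shell and the picture viewer there is one more tool, called after ">>>" in YAML: its name, and indented under it one key for each argument. servo_tool: Moves the arm, as the interface text tells. Its arguments: {"type":"object","properties":{"moves":{"type":"string"},"squeeze":{"type":"number"}},"required":["moves"]}

```bash
ls; mkdir -p pics; python3 - <<'E'
from cell import env
import cv2
o=env.get_obs();print(o)
for n in ["scene","side","wrist"]:
    c=env.read_camera(n);cv2.imwrite(f"pics/{n}0.png",c["img"][:,:,::-1])
    print(n,c["mtx"].tolist(),(c.get("T") if "T" in c else c["hand_eye"]).round(4).tolist(),[k for k in c])
E
```

```text
pics
{'time_s': 0.0, 'qpos': array([ 0.80718009, 18.43815315, -4.01460951, 83.17372289,  1.29411769,
       78.53968186, -3.26067239]), 'joint_velocities': array([-0.01925622, -0.00949546, -0.02436248, -0.02150219, -0.01372903,
       -0.07658612, -0.09702233]), 'effort': array([-2.58547143e-04, -4.91284704e+01, -4.03903294e-01, -3.12526345e+01,
       -6.40594075e-02,  4.37659642e-02,  1.61017233e-04]), 'tool_pos': array([ 6.49482985e-01, -4.61835524e-05,  2.32481955e-01]), 'tool_rot': array([-1.79893629e+02,  5.08138000e-03,  9.00008247e+01]), 'force': array([ 0.34292657, -0.26382438, -1.08158803]), 'wrist_torque': array([0.01061738, 0.06381498, 0.05136398]), 'grip_width': 0.08658850154273395}
scene [[484.92961314363464, 0.0, 318.34429025035564], [0.0, 484.92961314363464, 240.09850286821128], [0.0, 0.0, 1.0]] [[-0.0287, -0.8542, 0.5191, 1.1542], [0.9996, -0.0279, 0.0095, -0.0052], [0.0064, 0.5192, 0.8547, 1.1974], [0.0, 0.0, 0.0, 1.0]] ['img', 'range_z', 'mtx', 'T']
side [[474.1397225633827, 0.0, 327.874346823361], [0.0, 474.1397225633827, 239.04457257944043], [0.0, 0.0, 1.0]] [[0.9812, 0.1416, -0.1311, 0.3659], [-0.1923, 0.6605, -0.7258, -0.8632], [-0.0162, 0.7374, 0.6753, 0.9112], [0.0, 0.0, 0.0, 1.0]] ['img', 'range_z', 'mtx', 'T']
wrist [[403.02156728209064, 0.0, 318.6912082987946], [0.0, 403.02156728209064, 240.11427004088597], [0.0, 0.0, 1.0]] [[-0.0007, 0.9608, 0.2772, 0.0756], [1.0, 0.0005, 0.0009, 0.0002], [0.0007, 0.2772, -0.9608, -0.1514], [0.0, 0.0, 0.0, 1.0]] ['img', 'range_z', 'mtx', 'hand_eye']
```

View pics/scene0.png

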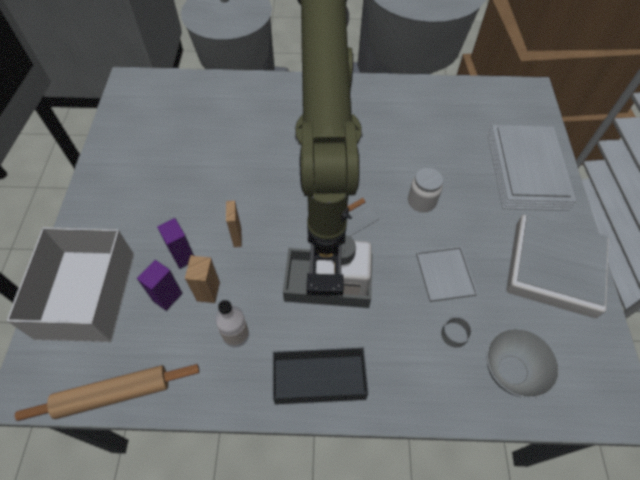

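View pics/side0.png

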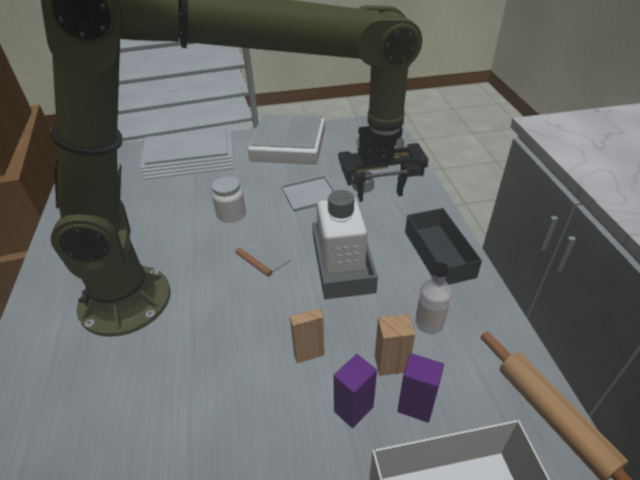

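View pics/wrist0.png

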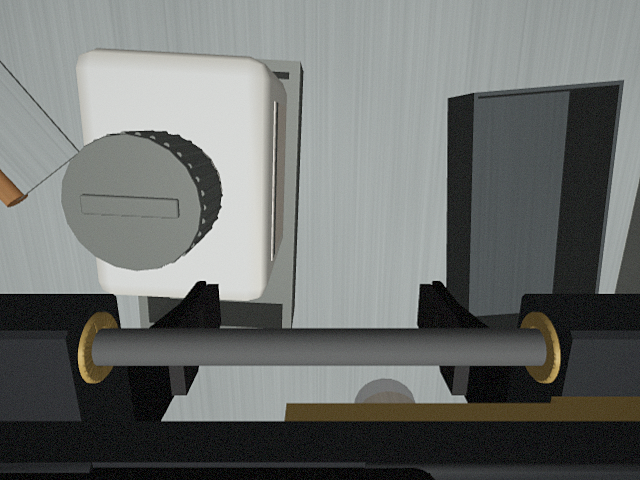

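The thick block is the wide wooden piece at scene (202,279), side (395,345). The thin board is at scene (234,224), side (308,336). The purple blocks are at scene (175,243) and (160,285). The crate and jug are at side (345,240). For the tray, the light flat item at scene (446,274) fits, and the dark one at (320,375) looks too long and deep. I'll measure these and confirm.

```bash
cat > h.py <<'E'
from cell import env
import numpy as np, cv2
from scipy.spatial.transform import Rotation as R
def toolT(o):
    T=np.eye(4);T[:3,:3]=R.from_euler('xyz',o['tool_rot'],degrees=True).as_matrix();T[:3,3]=o['tool_pos'];return T
def cam(n):
    o=env.get_obs();c=env.read_camera(n)
    T=c['T'] if 'T' in c else toolT(o)@c['hand_eye']
    c['Tw']=T;K=c['mtx'];v,u=np.mgrid[0:480,0:640]
    z=c['range_z'];P=np.stack([(u-K[0,2])/K[0,0]*z,-(v-K[1,2])/K[1,1]*z,-z],-1)
    c['P']=P@T[:3,:3].T+T[:3,3];c['P'][z==0]=np.nan
    return c
def ray(c,u,v,h):
    K=c['mtx'];d=c['Tw'][:3,:3]@np.array([(u-K[0,2])/K[0,0],-(v-K[1,2])/K[1,1],-1]);p=c['Tw'][:3,3]
    return p+d*(h-p[2])/d[2]
E
python3 - <<'E'
from h import *
for n in ['scene','side']:
    c=cam(n);P=c['P'];np.savez(f'{n}0.npz',P=P,img=c['img'],Tw=c['Tw'],mtx=c['mtx'])
    I=c['img'];hsv=cv2.cvtColor(I,cv2.COLOR_RGB2HSV)
    wood=((hsv[...,0]>5)&(hsv[...,0]<25)&(hsv[...,1]>80)).astype('u1')
    nl,l,s,ce=cv2.connectedComponentsWithStats(wood)
    for i in range(1,nl):
        if s[i,4]<150: continue
        m=l==i;Q=P[m];Q=Q[~np.isnan(Q[:,0])]
        print(n,'wood',s[i],'zmax',np.percentile(Q[:,2],98) if len(Q) else None, np.median(Q,0).round(3))
        if not len(Q): continue
        top=m&(abs(P[...,2]-0.14)<.006)
        if top.sum()>60:
            r=cv2.minAreaRect((P[top][:,:2]*1000).astype('f4'));print('  top rect',r)
        t=None
    for h,lab in [(.06,'crate rim')]:
        pass
    for (u,v) in [(446,274),(418,255),(320,375),(320,360)] if n=='scene' else [(308,190),(345,250),(440,245),(341,198),(340,215),(345,285)]:
        print(n,u,v,P[v,u].round(3),I[v,u])
c=cam('wrist');P=c['P'];np.savez('wrist0.npz',P=P,img=c['img'],Tw=c['Tw'],mtx=c['mtx'])
for (u,v) in [(130,200),(200,80),(295,80),(530,200),(270,315)]: print(u,v,P[v,u].round(4))
E
python3 - <<'E'
import cv2
a=cv2.imread('pics/scene0.png');b=cv2.imread('pics/side0.png')
cv2.imwrite('pics/cropA.png',cv2.hconcat([cv2.resize(a[190:340,130:280],(390,390),interpolation=2),cv2.resize(b[290:440,280:430],(390,390),interpolation=2)]))
cv2.imwrite('pics/cropB.png',cv2.hconcat([cv2.resize(a[220:370,380:530],(390,390),interpolation=2),cv2.resize(b[170:320,260:410],(390,390),interpolation=2)]))
E
```

```text
scene wood [  459     0   181   157 15740] zmax 0.12550037144950763 [-0.553  0.98  -0.089]
  top rect ((-554.3541259765625, 965.159423828125), (13.654837608337402, 329.0556640625), 2.5558555126190186)
scene wood [227 202  13  44 380] zmax 0.14343386871868283 [ 0.456 -0.247  0.124]
  top rect ((429.8874206542969, -250.81944274902344), (64.53730010986328, 21.694461822509766), 7.460687160491943)
scene wood [ 186  256   32   46 1057] zmax 0.14293411529804076 [ 0.62  -0.304  0.128]
  top rect ((601.3322143554688, -311.2593688964844), (53.25645065307617, 66.76016235351562), 85.369384765625)
scene wood [  15  365  184   55 3330] zmax 0.06153847233749003 [ 0.886 -0.496  0.053]
scene 446 274 [ 0.525  0.339 -0.002] [135 142 147]
scene 418 255 [0.474 0.263 0.013] [124 128 134]
scene 320 375 [ 0.817 -0.003  0.002] [58 61 66]
scene 320 360 [ 0.781 -0.004  0.005] [57 61 65]
side wood [   0   46   58  265 8536] zmax 0.14088297418812445 [-0.559  0.911 -0.151]
side wood [406  71  85  19 822] zmax -0.6507369366073167 [ 1.943  2.484 -0.695]
side wood [ 262   83  108   21 1050] zmax -0.6501659351904048 
[... 308 characters left out ...]
9  315   35   59 1586] zmax 0.14217830129225953 [ 0.595 -0.338  0.124]
  top rect ((598.7667846679688, -315.26068115234375), (54.15619659423828, 64.38176727294922), 85.38275146484375)
side wood [ 482  332  151  148 4880] zmax 0.06141443939381028 [ 0.873 -0.52   0.053]
side 308 190 [0.525 0.354 0.003] [148 154 159]
side 345 250 [ 0.558 -0.034  0.095] [110 111 108]
side 440 245 [0.842 0.022 0.004] [64 68 71]
side 341 198 [0.563 0.034 0.205] [89 92 93]
side 340 215 [0.555 0.009 0.173] [61 64 64]
side 345 285 [ 0.543 -0.105  0.046] [60 62 63]
130 200 [0.5645 0.0425 0.2045]
200 80 [0.5847 0.0987 0.1477]
295 80 [0.6319 0.1071 0.0614]
530 200 [0.8513 0.0055 0.0037]
270 315 [ 0.6031 -0.0994  0.0353]
```

View pics/cropA.png

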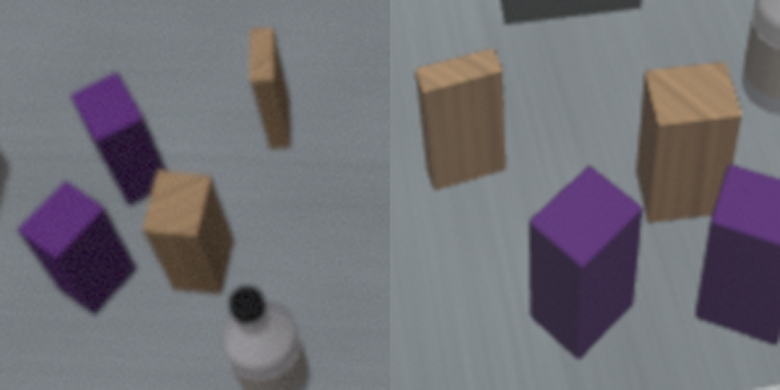

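View pics/cropB.png

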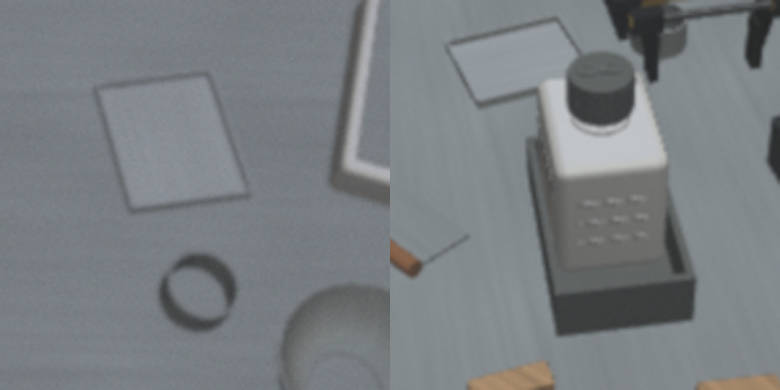

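```bash
python3 - <<'E'
from h import *
class D(dict):pass
for n in ['scene','side','wrist']:
    d=np.load(n+'0.npz');P=d['P'];c={'Tw':d['Tw'],'mtx':d['mtx']}
    if n=='scene':
        print('bottle cap top',ray(c,225,306,.19),[P[306,225]])
        for u,v in [(418,252),(462,248),(476,292),(431,300)]: print('tray corner',ray(c,u,v,.012).round(3))
        print('jar',ray(c,428,178,.11))
    X,Y,Z=P[...,0],P[...,1],P[...,2]
    box=(X>.45)&(X<.68)&(Y>-.16)&(Y<.17)
    g=box&(abs(Z-.06)<.005)&(d['img'].astype(int).max(-1)<130)
    print(n,'rim n',g.sum(),[ (np.percentile(a[g],1).round(4),np.percentile(a[g],99).round(4)) for a in (X,Y)] if g.sum()>10 else '')
    if g.sum()>10: print(cv2.minAreaRect((P[g][:,:2]*1000).astype('f4')))
    s=box&(abs(Z-.148)<.004)&(d['img'].astype(int).min(-1)>140)
    if s.sum()>10: print(n,'shoulder',cv2.minAreaRect((P[s][:,:2]*1000).astype('f4')),np.median(P[s],0))
    t=box&(Z>.198)&(Z<.21)
    if n=='wrist': t[280:]=0
    if t.sum()>10: print(n,'captop',cv2.minEnclosingCircle((P[t][:,:2]*1000).astype('f4')),np.median(P[t],0))
E
```

```text
bottle cap top [ 0.72197851 -0.22058116  0.19      ] [array([ 0.72074814, -0.22119428,  0.18713234])]
tray corner [0.464 0.264 0.012]
tray corner [0.447 0.39  0.012]
tray corner [0.584 0.411 0.012]
tray corner [0.611 0.287 0.012]
jar [0.27652152 0.28922858 0.11      ]
scene rim n 528 [(np.float64(0.4915), np.float64(0.6345)), (np.float64(-0.1044), np.float64(0.1279))]
((563.4368896484375, 11.407455444335938), (229.26512145996094, 137.13682556152344), 86.91110229492188)
scene shoulder ((565.8898315429688, 47.119476318359375), (128.8953857421875, 104.8607177734375), 86.4133071899414) [0.58634065 0.08021802 0.14769468]
scene captop ((564.6868896484375, 47.74818420410156), 31.637435913085938) [0.56952133 0.05492859 0.20295229]
side rim n 666 [(np.float64(0.4903), np.float64(0.6259)), (np.float64(-0.1085), np.float64(0.1197))]
((560.7905883789062, 8.968399047851562), (234.85305786132812, 134.0966339111328), 87.10954284667969)
side shoulder ((562.261474609375, 37.81203079223633), (144.3255157470703, 103.2294921875), 86.92578125) [0.55236974 0.00757157 0.14766534]
side captop ((561.724609375, 38.20984649658203), 33.2216796875) [0.5615896  0.03487074 0.20302929]
wrist rim n 831 [(np.float64(0.4915), np.float64(0.6349)), (np.float64(-0.1003), np.float64(0.1188))]
((562.5986938476562, 10.134849548339844), (227.3768310546875, 134.0125732421875), 86.9636459350586)
wrist shoulder ((564.0336303710938, 39.805633544921875), (144.04901123046875, 104.74413299560547), 86.92025756835938) [0.5815401  0.07387861 0.14798813]
wrist captop ((564.2694702148438, 39.92216110229492), 32.72924041748047) [0.56496146 0.04182247 0.20344414]
```

>>> servo_tool:
  moves: "-0.04 -0.01 0 0 0 0.08 -1;-0.04 -0.01 0 0 0 0.08 -1;-0.04 -0.01 0 0 0 0 -1;-0.04 -0.01 0 0 0 0 -1;-0.04 -0.01 0 0 0 0 -1;0 0 0 0 0 0 -1"
  squeeze: 30

```text
time_s: 0.8
tool_pos: [0.5877, -0.1983, 0.2309]
tool_rot: [-179.9, -0.1, 85.9]
force: [-0.9, -1.1, -0.6]
grip_width: 0.0872
```

```bash
cat > look.py <<'E'
from h import *
import sys
n,name=sys.argv[1:3]
c=cam(n);np.savez(name+'.npz',P=c['P'],img=c['img'],Tw=c['Tw'],mtx=c['mtx'])
cv2.imwrite(f'pics/{name}.png',c['img'][:,:,::-1]);o=env.get_obs()
print(o['time_s'],o['tool_pos'].round(4),o['tool_rot'].round(2),o['force'].round(1),o['wrist_torque'].round(2),o['grip_width'],o['qpos'].round(1))
E
python3 look.py wrist w1
```

```text
0.85 [ 0.5893 -0.1937  0.231 ] [-179.98   -0.33   86.06] [-0.   0.5 -0.6] [ 0.   -0.   -0.02] 0.0868771834878127 [13.9 14.8  2.4 88.  -1.  77.3 12.5]
```

View pics/w1.png

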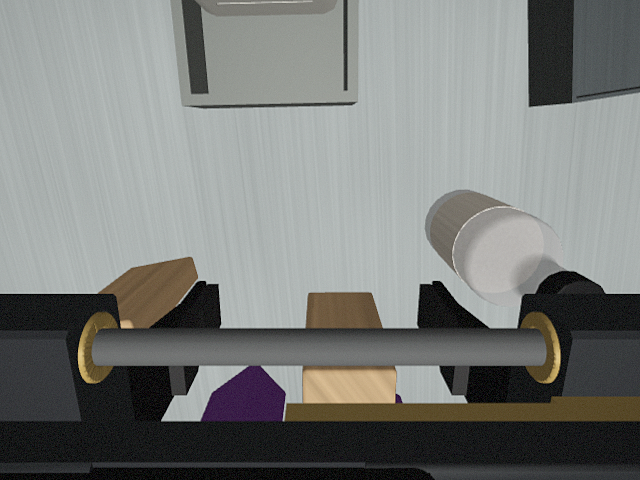

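The wrist view shows the crate's -y end, with the wall edge at row ~103 and columns 183–357, and the jug's near face at rows 0–15. The thick block lies ahead between the jaws at (345,350).

```bash
python3 - <<'E'
from h import *
d=np.load('w1.npz');P=d['P'];X,Y,Z=P[...,0],P[...,1],P[...,2]
m=np.zeros(X.shape,bool);m[:112,170:370]=1
g=m&(abs(Z-.06)<.004);r=cv2.minAreaRect((P[g][:,:2]*1000).astype('f4'));print(r)
for u in (220,270,320):
    col=[(v,*P[v,u].round(4)) for v in range(0,112,1) if abs(Z[v,u]-.06)<.004]
    print(u,col[0],col[-1])
for v in (40,60):
    uu=[u for u in range(165,375) if abs(Z[v,u]-.06)<.004];print(v,[(u,*P[v,u].round(4)) for u in (uu[0],uu[-1])])
print('jug',[P[v,265].round(4) for v in (2,5,10,14,18,22)])
w=np.zeros(X.shape,bool);w[290:410,295:400]=1
t=w&(abs(Z-.14)<.004);print('block top',t.sum(),cv2.minAreaRect((P[t][:,:2]*1000).astype('f4')), X[t].min(),X[t].max(),Y[t].min(),Y[t].max())
f=w&(Z>.03)&(Z<.125)&(X>.55)&(X<.65);print('front face',np.median(P[f],0),X[f].min(),X[f].max(),np.polyfit(X[f],Y[f],1), (Y[f]-np.polyval(np.polyfit(X[f],Y[f],1),X[f])).std(), np.polyfit(X[f],Y[f],1)@[.6,1])
E
```

```text
((558.16943359375, -69.56379699707031), (72.02759552001953, 134.3119354248047), 86.55826568603516)
220 (0, np.float64(0.5298), np.float64(-0.034), np.float64(0.0634)) (104, np.float64(0.5191), np.float64(-0.1026), np.float64(0.0591))
270 (0, np.float64(0.5645), np.float64(-0.0353), np.float64(0.0589)) (103, np.float64(0.5572), np.float64(-0.1047), np.float64(0.0599))
320 (0, np.float64(0.6001), np.float64(-0.0375), np.float64(0.0573)) (102, np.float64(0.5951), np.float64(-0.1068), np.float64(0.0608))
40 [(174, np.float64(0.4923), np.float64(-0.0565), np.float64(0.0611)), (357, np.float64(0.6249), np.float64(-0.0663), np.float64(0.0616))]
60 [(177, np.float64(0.4919), np.float64(-0.0698), np.float64(0.06)), (357, np.float64(0.6244), np.float64(-0.0795), np.float64(0.06))]
jug [array([ 0.5605, -0.0356,  0.0561]), array([ 0.5595, -0.0354,  0.0481]), array([ 0.5577, -0.0351,  0.034 ]), array([ 0.5563, -0.0355,  0.0243]), array([ 0.5543, -0.0345,  0.0081]), array([ 0.5539, -0.0373,  0.0073])]
block top 3339 ((601.44970703125, -300.4788818359375), (28.252363204956055, 66.18348693847656), 85.22895812988281) 0.5678735568242965 0.6349377044254024 -0.3168228867567418 -0.2848271544405943
front face [ 0.60181783 -0.28765668  0.05719984] 0.5689924687038905 0.6347480988258174 [-0.0680247  -0.24673771] 0.0004386240149124661 -0.28755252538642134
```

>>> servo_tool:
  moves: "-0.04 0.006 0 0 0 0.02 -1;-0.04 0.006 0 0 0 0.02 -1;-0.035 0.006 0 0 0 0 -1;0 0 0 0 0 0 -1;0 0 0 0 0 0 -1"

```text
time_s: 1.27
tool_pos: [0.6012, -0.3014, 0.2298]
tool_rot: [179.9, -0.6, 85.3]
force: [0.1, 1.0, 0.2]
grip_width: 0.087
```

>>> servo_tool:
  moves: "-0.013 0 0 0 -0.02 0 -1;0 0 0 0 0 0 -1;0 0 0.03 0 0 0 -1;0 0 0.03 0 0 0 -1;0 0 0 0 0 0 -1"

```text
time_s: 1.68
tool_pos: [0.6035, -0.3111, 0.1703]
tool_rot: [179.6, 0.0, 85.6]
force: [-0.6, 0.9, -2.1]
grip_width: 0.0869
```

```bash
python3 look.py wrist w2;python3 look.py side s2; python3 -c "
import cv2
a=cv2.imread('pics/w2.png');b=cv2.imread('pics/s2.png')
cv2.imwrite('pics/c2.png',cv2.hconcat([a[200:440,200:480],cv2.resize(b[240:440,300:500],(400,400))[:240] if 0 else b[220:460,280:520]]))"
```

```text
1.7333 [ 0.6046 -0.3113  0.1732] [1.7946e+02 6.0000e-02 8.5620e+01] [-0.3  1.1  0.4] [-0.01 -0.01 -0.02] 0.0868674365724472 [21.  23.3  5.5 83.7 -2.4 72.6 22.3]
1.7833 [ 0.6057 -0.3122  0.1756] [1.7926e+02 1.5000e-01 8.5610e+01] [ 0.1 -0.1 -0.4] [ 0.03  0.01 -0.01] 0.08714599304006021 [21.  23.2  5.5 83.5 -2.4 72.7 22.3]
```

View pics/c2.png

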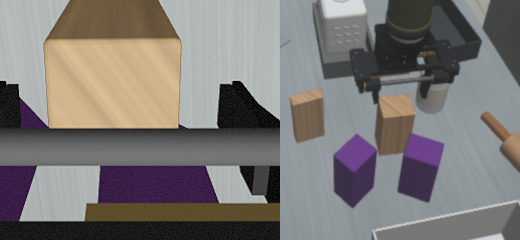

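The thick block sits between the jaws, with the purple ones behind it. The jaws need to shift about 5 mm toward -x, and then descend.

>>> servo_tool:
  moves: "-0.002 -0.005 0.02 0.024 0 0 -1;0 0 0.02 0 0 0 -1;0 0 0.01 0 0 0 -1;0 0 0 0 0 0 -1"

```text
time_s: 2.12
tool_pos: [0.606, -0.314, 0.1329]
tool_rot: [179.3, 0.4, 85.8]
force: [-1.2, 0.2, 0.4]
grip_width: 0.0873
```

>>> servo_tool:
  moves: "0 -0.006 0.008 0.024 0 0 -1;0 0 0.004 0 0 0 -1;0 0 0 0 0 0 -1"

```text
time_s: 2.37
tool_pos: [0.6014, -0.3139, 0.1234]
tool_rot: [179.8, 0.5, 85.8]
force: [0.9, -0.2, 1.1]
grip_width: 0.0871
```

>>> servo_tool:
  moves: "0 -0.001 0.008 0 0.01 0.01 -1;0 0 0 0 0 0 1;0 0 0 0 0 0 1;0 0 0 0 0 0 1;0 0 0 0 0 0 1;0 0 0 0 0 0 1;0 0 0 0 0 0 1"
  squeeze: 30

```text
time_s: 2.95
tool_pos: [0.6011, -0.3148, 0.1167]
tool_rot: [179.6, 0.2, 85.5]
force: [0.3, 0.1, -0.6]
grip_width: 0.0656
```

>>> servo_tool:
  moves: "0 0 -0.015 0 0 0 1;0 0 -0.03 0 0 0 1;0 0 -0.03 0 0 0 1;0 0 -0.03 0 0 0 1;0 0 0 0 0 0 1;0 0 0 0 0 0 1"

```text
time_s: 3.45
tool_pos: [0.5975, -0.3125, 0.2197]
tool_rot: [-179.8, -0.0, 85.5]
force: [-0.3, 0.3, -3.8]
grip_width: 0.0657
```

>>> servo_tool:
  moves: "0.035 -0.009 0 0 0 -0.025 1;0.035 -0.009 0 0 0 -0.025 1;0.035 -0.009 0 0 0 0 1;0.035 -0.009 0 0 0 0 1;0.035 -0.009 0 0 0 0 1;0.025 -0.009 0 0 0 0 1;0 0 0 0 0 0 1;0 0 0 0 0 0 1"

```text
time_s: 4.12
tool_pos: [0.5479, -0.1024, 0.2064]
tool_rot: [-178.9, 0.0, 86.8]
force: [-0.2, -1.3, -2.4]
grip_width: 0.066
```

```bash
python3 look.py side s3;python3 look.py wrist w3; python3 -c "
import cv2
a=cv2.imread('pics/w3.png');b=cv2.imread('pics/s3.png')
cv2.imwrite('pics/c3.png',cv2.hconcat([cv2.resize(a,(480,360)),b[100:460,250:560]]))"
```

```text
4.1667 [ 0.5478 -0.1018  0.2062] [-1.7886e+02 -3.0000e-02  8.6810e+01] [-0.7  1.7 -1.8] [ 0.12 -0.   -0.08] 0.06561932419816129 [ 8.5  8.9 -0.8 97.8  0.2 74.4  4.4]
4.2167 [ 0.5482 -0.1033  0.2065] [-1.789e+02  2.000e-02  8.670e+01] [ 0.4 -0.1 -1.8] [ 0.01 -0.03 -0.  ] 0.06588013559708931 [ 8.5  8.9 -0.7 97.8  0.2 74.4  4.4]
```

View pics/c3.png

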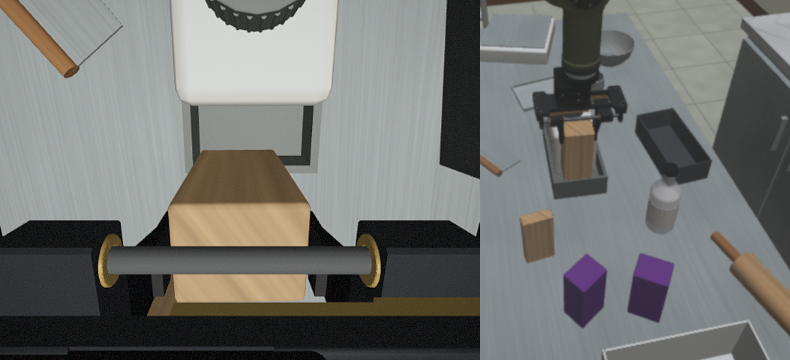

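The wrist view shows the held block facing the gap, with the jug face at row ~137 full-res, and the crate's inner x walls visible on both sides. Next I'll measure the offset between the block and the gap.

```bash
python3 - <<'E'
from h import *
d=np.load('w3.npz');P=d['P'];X,Y,Z=P[...,0],P[...,1],P[...,2]
# block front face
m=np.zeros(X.shape,bool);m[205:265,230:410]=1
f=m&(Z>.10)&(Z<.20)&(Y>-.1)&(Y<-.055)
A=np.c_[X[f],Z[f],np.ones(f.sum())];k=np.linalg.lstsq(A,Y[f],rcond=None)[0];print('front y=',k,'tilt deg',np.degrees(np.arctan(k[1])),'yaw',np.degrees(np.arctan(k[0])))
for zz in (.10,.15,.19):print(zz,k@[.55,zz,1])
b=f; 
for lo in(.105,.125,.145,.165): 
    q=f&(abs(Z-lo)<.006);print(lo,X[q].min(),X[q].max(),q.sum(), Z[f].min())
g=(abs(Z-.06)<.004)&(X>.47)&(X<.65)&(Y<.02)&(Y>-.13)&(np.arange(480)[:,None]<240)
print('rim x',[(yy,X[g&(abs(Y-yy)<.004)].min(),X[g&(abs(Y-yy)<.004)].max()) for yy in(-.07,-.055,-.045)])
s=(abs(Z-.148)<.003)&(Y<.05)&(Y>-.06)&(np.arange(480)[:,None]<240)
print('shoulder',cv2.minAreaRect((P[s][:,:2]*1000).astype('f4')), [(xx,Y[s&(abs(X-xx)<.004)].min()) for xx in(.53,.55,.57,.59)])
w=(Y<-.08)&(Z<.07)&(X>.58)&(X<.62)&(np.arange(480)[:,None]<240)
print('wall',Y[w&(abs(Z-.06)<.003)].min(),Y[w&(abs(Z-.06)<.003)].max())
E
```

```text
front y= [-0.04883128  0.00116745 -0.04787681] tilt deg 0.06688970630165542 yaw -2.7956056771726048
0.1 -0.0746172695566645
0.15 -0.0745588972496126
0.19 -0.07451219940397108
0.105 0.513966174478492 0.5775634434542912 41 0.10663774088496131
0.125 0.5144007893518274 0.578570110924391 437 0.10663774088496131
0.145 0.5149461067078444 0.579115251485961 575 0.10663774088496131
0.165 0.51553373849561 0.5800971845934125 744 0.10663774088496131
rim x [(-0.07, np.float64(0.4911325037724204), np.float64(0.6256609750122321)), (-0.055, np.float64(0.49207558911514626), np.float64(0.6263080984909652)), (-0.045, np.float64(0.4926402909833255), np.float64(0.6266593564934594))]
shoulder ((561.5772094726562, -1.5251579284667969), (61.450889587402344, 103.07398986816406), 86.79691314697266) [(0.53, np.float64(-0.030505693923685663)), (0.55, np.float64(-0.03136957270687241)), (0.57, np.float64(-0.03293602830907015)), (0.59, np.float64(-0.03350857199896843))]
wall -0.1084593824598588 -0.08013909712581939
```

>>> servo_tool:
  moves: "0.015 0.006 0 0 0 0 1;0.015 0.005 0 0 0 0 1;0.004 0 0 0 0 0 1;0 0 0 0 0 0 1"

```text
time_s: 4.55
tool_pos: [0.5612, -0.0771, 0.204]
tool_rot: [-178.8, 0.2, 86.1]
force: [0.0, -0.4, -1.8]
grip_width: 0.0658
```

>>> servo_tool:
  moves: "0.006 0 0 0 0 -0.025 1;0.003 0 0 0 0 0 1;0 0 0 0 0 0 1"

```text
time_s: 4.8
tool_pos: [0.5612, -0.0717, 0.203]
tool_rot: [-178.7, 0.3, 86.6]
force: [-0.4, 0.1, -2.3]
grip_width: 0.0657
```

```bash
python3 look.py wrist w4; python3 - <<'E'
from h import *
d=np.load('w4.npz');P=d['P'];X,Y,Z=P[...,0],P[...,1],P[...,2]
m=np.zeros(X.shape,bool);m[205:265,230:410]=1
f=m&(Z>.10)&(Z<.20)&(Y>-.1)&(Y<-.02)
A=np.c_[X[f],Z[f],np.ones(f.sum())];k=np.linalg.lstsq(A,Y[f],rcond=None)[0];print('front y=',k,k@[.5585,.12,1],'tilt deg',np.degrees(np.arctan(k[1])),'yaw',np.degrees(np.arctan(k[0])))
for lo in(.125,.145,.165): 
    q=f&(abs(Z-lo)<.006);print(lo,X[q].min(),X[q].max(),q.sum())
E
```

```text
4.85 [ 0.5612 -0.0721  0.203 ] [-178.66    0.31   86.54] [ 1.   0.1 -2.2] [-0.1  -0.1   0.02] 0.06564238675433456 [ 6.3 10.2 -2.1 96.7  0.7 74.4  0.5]
front y= [-0.05351067  0.00679952 -0.01572813] -0.044797899196211674 tilt deg 0.38957783227107584 yaw -3.0630141572054668
0.125 0.5279951246418678 0.5918726916949665 455
0.145 0.5286070112204094 0.5927611892010519 602
0.165 0.5292387364213519 0.5933757410531237 785
```

View pics/w4.png

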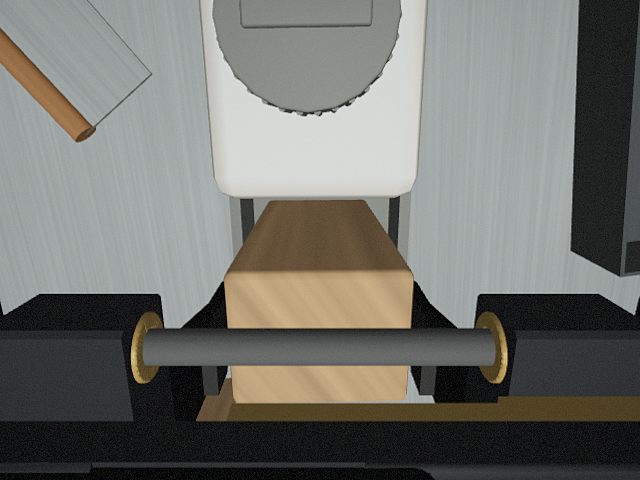

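>>> servo_tool:
  moves: "0.0045 -0.001 0.01 0 0 0 1;0.0015 0 0.015 0 0 0 1;0 0 0.01 0 0 0 1;0 0 0 0 0 0 1"

```text
time_s: 5.18
tool_pos: [0.5596, -0.0674, 0.1662]
tool_rot: [-178.8, 0.4, 86.4]
force: [0.1, 0.1, -2.4]
grip_width: 0.0661
```

```bash
python3 look.py side s5; python3 -c "
import cv2
b=cv2.imread('pics/s5.png')
cv2.imwrite('pics/c5.png',cv2.resize(b[170:320,280:420],None,fx=4,fy=4,interpolation=2))"
```

```text
5.2333 [ 0.5598 -0.0674  0.1669] [-178.81    0.35   86.38] [ 0.2  0.4 -1. ] [ 0.    0.01 -0.01] 0.06583153688411952 [ 6.  11.3 -2.3 99.6  0.9 70.2 -0.2]
```

View pics/c5.png

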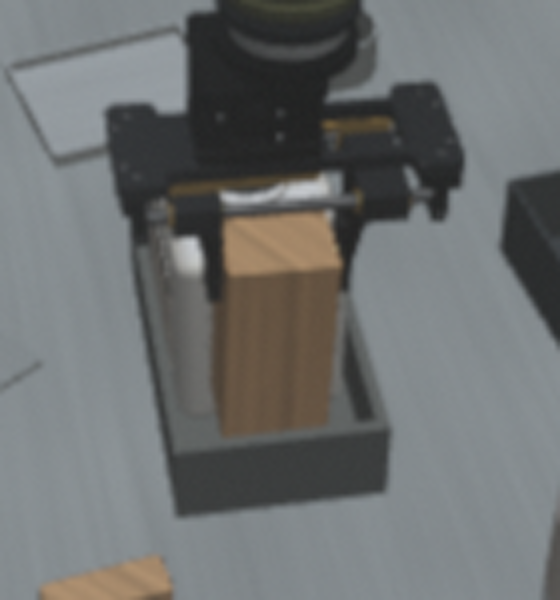

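The side view shows the block's foot just inside the rim, above the crate floor and clear of the jug, so I'll continue down.

>>> servo_tool:
  moves: "0 0 0.01 0 0 -0.015 1;0 0 0.01 0 0 0 1;0 0 0.008 0 0 0 1;0 0 0 0 0 0 1"

```text
time_s: 5.57
tool_pos: [0.5598, -0.068, 0.1373]
tool_rot: [-178.9, 0.4, 86.8]
force: [-1.4, -0.3, -3.2]
grip_width: 0.0658
```

>>> servo_tool:
  moves: "0 0 0.006 0 0 0 1;0 0 0.005 0 0 0 1;0 0 0.002 0 0 0 1;0 0 0 0 0 0 1"

```text
time_s: 5.9
tool_pos: [0.5604, -0.0687, 0.1257]
tool_rot: [-179.0, 0.4, 86.8]
force: [0.6, -0.8, -2.7]
grip_width: 0.0661
```

>>> servo_tool:
  moves: "0 0 0.002 0 0 0 1;0 0 0.002 0 0 0 1;0 0 0 0 0 0 1"

```text
time_s: 6.15
tool_pos: [0.561, -0.0694, 0.1258]
tool_rot: [-179.1, 0.4, 86.8]
force: [0.3, -0.2, -2.5]
grip_width: 0.0658
```

>>> servo_tool:
  moves: "0.002 0 0.005 0 0 0 1;0 0 0.003 0 0 0 1;0 0 0.002 0 0 0 1"

```text
time_s: 6.4
tool_pos: [0.561, -0.0696, 0.1247]
tool_rot: [-179.2, 0.6, 86.7]
force: [-3.6, 0.5, 6.4]
grip_width: 0.0657
```

```bash
python3 look.py side s6; python3 -c "
import cv2
b=cv2.imread('pics/s6.png')
cv2.imwrite('pics/c6.png',cv2.resize(b[170:320,280:420],None,fx=4,fy=4,interpolation=2))"
```

```text
6.45 [ 0.561  -0.0696  0.1246] [-179.18    0.62   86.74] [-5.9 -0.2 10.6] [0.37 1.54 0.09] 0.06580373575352372 [  6.   13.3  -2.3 102.4   1.3  65.1  -0. ]
```

View pics/c6.png

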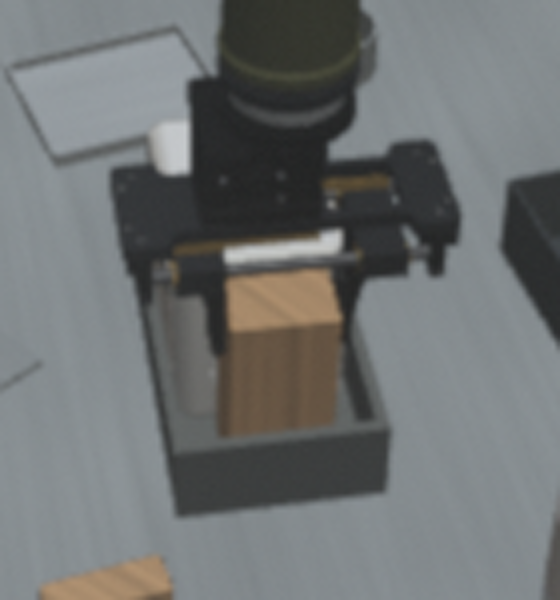

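The block's foot is on the crate floor: TCP z matches, and the contact force is 10 N. Releasing.

>>> servo_tool:
  moves: "0 0 -0.001 0 0 0 0.2;0 0 0 0 0 0 -1;0 0 0 0 0 0 -1;0 0 0 0 0 0 -1;0 0 0 0 0 0 -1;0 0 0 0 0 0 -1"

```text
time_s: 6.95
tool_pos: [0.5624, -0.0694, 0.1254]
tool_rot: [-179.4, 0.6, 86.8]
force: [-0.2, 0.4, -0.4]
grip_width: 0.0855
```

>>> servo_tool:
  moves: "0 0 -0.01 0 0 0 -1;0 0 -0.03 0 0 0 -1;0 0 -0.04 0 0 0 -1;0 0 -0.04 0 0 0 -1;0 0 -0.02 0 0 0 -1;0 0 0 0 0 0 -1;0 0 0 0 0 0 -1"

```text
time_s: 7.53
tool_pos: [0.5629, -0.0678, 0.2728]
tool_rot: [-179.2, 0.6, 86.8]
force: [-0.4, 0.2, 0.1]
grip_width: 0.0872
```

```bash
python3 look.py wrist w7; python3 look.py side s7; python3 - <<'E'
from h import *
a=cv2.imread('pics/w7.png');b=cv2.imread('pics/s7.png')
cv2.imwrite('pics/c7.png',cv2.hconcat([cv2.resize(a,(480,360)),cv2.resize(b[180:320,280:400],(309,360))]))
d=np.load('w7.npz');P=d['P'];X,Y,Z=P[...,0],P[...,1],P[...,2]
up=np.arange(480)[:,None]<300
t=(abs(Z-.203)<.004)&(X>.5)&(X<.63)&(Y>-.02)&(Y<.1)&up
print('cap',cv2.minEnclosingCircle((P[t][:,:2]*1000).astype('f4')),np.median(P[t],0))
I=d['img'].astype(int);w=I.min(-1)
s=(abs(Z-.148)<.003)&(I[...,0]-I[...,2]<25)&(Y>-.05)&(Y<.13)&up
print('shoulder',s.sum(),cv2.minAreaRect((P[s][:,:2]*1000).astype('f4')))
s=(abs(Z-.148)<.004)&(I[...,0]-I[...,2]>35)
print('block top',s.sum(),np.median(P[s],0),cv2.minAreaRect((P[s][:,:2]*1000).astype('f4')))
d=np.load('s7.npz');P=d['P'];X,Y,Z=P[...,0],P[...,1],P[...,2];I=d['img'].astype(int)
s=(abs(Z-.148)<.004)&(I[...,0]-I[...,2]>35)
print('side block top',s.sum(),np.median(P[s],0),cv2.minAreaRect((P[s][:,:2]*1000).astype('f4')))
E
```

```text
7.5833 [ 0.563  -0.0678  0.2728] [-179.21    0.62   86.75] [0.6 0.9 0.8] [ 0.04 -0.09 -0.06] 0.08724636569232141 [ 5.8  8.  -2.2 91.2  0.9 81.6  0.2]
7.6333 [ 0.5623 -0.0678  0.2714] [-179.07    0.62   86.76] [-0.3  0.1 -0.6] [-0.02 -0.02 -0.02] 0.08693866833708049 [ 5.8  8.1 -2.2 91.3  0.9 81.5  0.2]
cap ((563.724609375, 39.28074645996094), 32.43233108520508) [0.56365278 0.03924621 0.20338423]
shoulder 15084 ((562.8256225585938, 23.82683563232422), (111.99346923828125, 103.13965606689453), 87.0545654296875)
block top 6468 [ 0.55990307 -0.0672561   0.14822513] ((559.775634765625, -68.92550659179688), (52.576358795166016, 65.76201629638672), 86.00741577148438)
side block top 427 [ 0.55762196 -0.07195073  0.1478906 ] ((558.67822265625, -69.3876953125), (54.892940521240234, 65.34202575683594), 86.21965789794922)
```

View pics/c7.png

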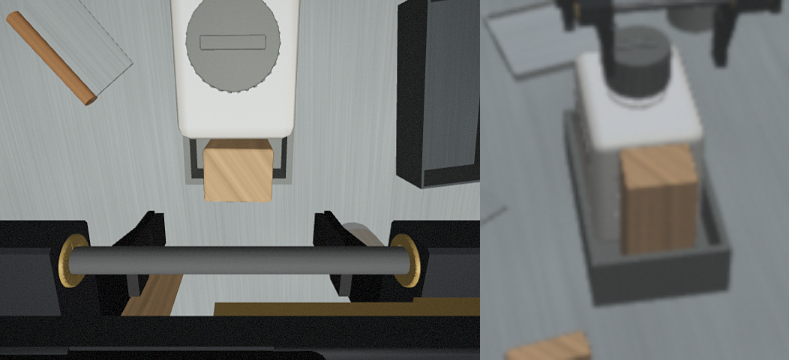

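The block stands seated in the gap, with its top at z=0.148 level with the shoulder. The cap is at full-res wrist ~(311,57), centred at (0.5637, 0.0392). Next I'll move over the cap.

>>> servo_tool:
  moves: "0.035 -0.002 0 -0.03 0.02 0 -1;0.035 -0.002 0 0 0 0 -1;0.03 -0.001 0 0 0 0 -1;0.01 0 0 0 0 0 -1;0 0 0 0 0 0 -1"
  squeeze: 60

```text
time_s: 8.05
tool_pos: [0.5597, 0.0425, 0.2619]
tool_rot: [-179.2, 0.2, 86.3]
force: [-0.2, -0.3, -0.6]
grip_width: 0.0869
```

>>> servo_tool:
  moves: "-0.003 0.005 0.01 -0.028 0.006 0 -1;0 0 0.02 0 0 0 -1;0 0 0.015 0 0 0 -1;0 0 0 0 0 0 -1"

```text
time_s: 8.38
tool_pos: [0.5628, 0.0353, 0.2112]
tool_rot: [-179.7, 0.2, 86.4]
force: [0.0, -1.0, -0.5]
grip_width: 0.087
```

>>> servo_tool:
  moves: "0.003 0.001 0.01 0 0 0 -1;0.001 0 0.01 0 0 0 -1;0 0 0.004 0 0 0 -1;0 0 0 0 0 0 -1"

```text
time_s: 8.72
tool_pos: [0.5634, 0.0353, 0.1839]
tool_rot: [-179.5, 0.3, 86.1]
force: [-0.1, 0.4, 0.3]
grip_width: 0.0872
```

>>> servo_tool:
  moves: "0.005 0 0 -0.01 0 0 -1;0 0 0 0 0 0 -1"

```text
time_s: 8.88
tool_pos: [0.564, 0.0402, 0.184]
tool_rot: [-179.8, 0.3, 86.0]
force: [-0.5, 0.8, -0.2]
grip_width: 0.0873
```

>>> servo_tool:
  moves: "-0.001 0 0.001 0 0 0 0.3;0 0 0 0 0 0 1;0 0 0 0 0 0 1;0 0 0 0 0 0 1;0 0 0 0 0 0 1"
  squeeze: 60

```text
time_s: 9.3
tool_pos: [0.564, 0.04, 0.1852]
tool_rot: [-179.9, 0.3, 86.1]
force: [-5.2, 0.5, -2.1]
grip_width: 0.0624
```

```bash
python3 look.py side s8; python3 -c "
import cv2
b=cv2.imread('pics/s8.png')
cv2.imwrite('pics/c8.png',cv2.resize(b[150:300,270:420],None,fx=4,fy=4,interpolation=2))"
```

```text
9.35 [0.5639 0.04   0.1851] [-179.86    0.32   86.11] [-4.6  0.2  2.7] [ 0.04  0.96 -0.01] 0.06204928369440586 [ -0.8  10.2  -6.9  98.9   1.6  71.2 -12. ]
```

View pics/c8.png

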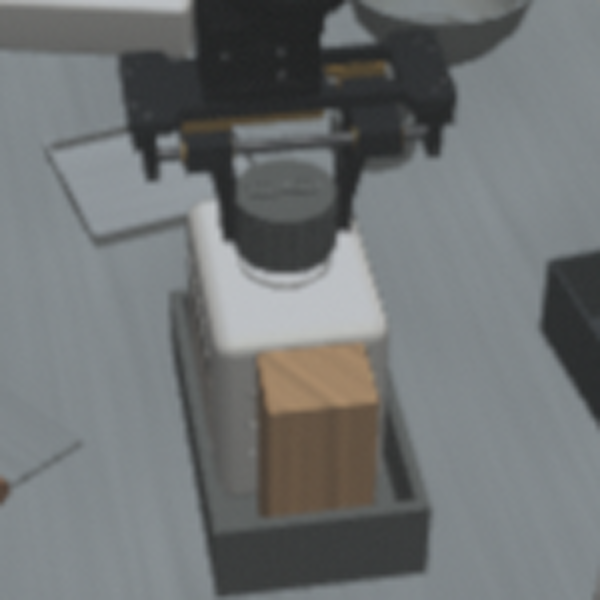

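Cap gripped squarely. Pressing now.

>>> servo_tool:
  moves: "0 0 0.004 0 0 0 1;0 0 0.005 0 0 0 1;0 0 0.005 0 0 0 1"

```text
time_s: 9.6
tool_pos: [0.5641, 0.04, 0.177]
tool_rot: [180.0, 0.3, 86.1]
force: [-8.0, -0.9, 16.2]
grip_width: 0.0623
```

>>> servo_tool:
  moves: "0 0 0.002 0 0 -0.15 1;0 0 0.002 0 0 -0.2 1;0 0 0.002 0 0 -0.2 1"

```text
time_s: 9.85
tool_pos: [0.5656, 0.0411, 0.1795]
tool_rot: [179.7, 0.3, 102.3]
force: [-8.3, 1.9, 11.7]
grip_width: 0.0622
```

>>> servo_tool:
  moves: "-0.001 -0.001 0.006 0 0 -0.2 1;0 -0.001 0.005 0 0 -0.2 1;0 0 0.004 0 0 -0.2 1"

```text
time_s: 10.1
tool_pos: [0.565, 0.0419, 0.1758]
tool_rot: [179.4, 0.4, 120.4]
force: [-11.3, -0.6, 19.4]
grip_width: 0.0621
```

>>> servo_tool:
  moves: "-0.001 -0.002 0.003 0.01 0 -0.2 1;0 -0.001 0.003 0.01 0 -0.2 1;0 0 0.003 0 0 -0.2 1"

```text
time_s: 10.35
tool_pos: [0.5652, 0.0417, 0.1776]
tool_rot: [179.7, 0.8, 138.5]
force: [-8.4, -0.5, 15.1]
grip_width: 0.0615
```

>>> servo_tool:
  moves: "-0.001 -0.001 0.004 0 0 -0.2 1;0 -0.001 0.003 0 0 -0.2 1;0 0 0.004 0 0 -0.2 1"

```text
time_s: 10.6
tool_pos: [0.5654, 0.0416, 0.177]
tool_rot: [179.7, 1.0, 156.5]
force: [-11.2, -1.0, 18.8]
grip_width: 0.0621
```

>>> servo_tool:
  moves: "0 -0.001 0.003 0 0 -0.2 1;0 0 0.003 0 0 -0.2 1;0 0 0.002 0 0 -0.1 1;0 0 0.001 0 0 0 1"

```text
time_s: 10.93
tool_pos: [0.5654, 0.042, 0.1794]
tool_rot: [180.0, 1.4, 171.8]
force: [-5.3, 0.3, 8.8]
grip_width: 0.062
```

>>> servo_tool:
  moves: "0 0 -0.002 0 0.02 0 1;0 0 -0.004 0 0.02 0 1;0 0 -0.005 0 0 0 1"

```text
time_s: 11.18
tool_pos: [0.5653, 0.0417, 0.1932]
tool_rot: [180.0, 0.3, 171.8]
force: [-0.4, 0.2, -1.2]
grip_width: 0.0624
```

It lifted past rest with no pull, so the latch is free. Lifting straight up.

>>> servo_tool:
  moves: "0 0 -0.01 0 0 0 1;0 0 -0.015 0 0 0 1;0 0 -0.02 0 0 0 1;0 0 -0.02 0 0 0 1;0 0 0 0 0 0 1"

```text
time_s: 11.6
tool_pos: [0.5662, 0.0415, 0.2619]
tool_rot: [179.9, 0.5, 171.8]
force: [0.6, 0.3, 0.7]
grip_width: 0.0624
```

```bash
python3 look.py side s9; python3 look.py wrist w9; python3 - <<'E'
from h import *
a=cv2.imread('pics/w9.png');b=cv2.imread('pics/s9.png')
cv2.imwrite('pics/c9.png',cv2.hconcat([cv2.resize(a,(480,360)),cv2.resize(b[150:300,270:400],(312,360))]))
d=np.load('s9.npz');P=d['P'];I=d['img'].astype(int);X,Y,Z=P[...,0],P[...,1],P[...,2]
s=(abs(Z-.148)<.004)&(I[...,0]-I[...,2]>35);print('block top',cv2.minAreaRect((P[s][:,:2]*1000).astype('f4')))
s=(abs(Z-.148)<.004)&(I.min(-1)>140)&(X>.48)&(X<.65)&(Y<.14);print('shoulder',cv2.minAreaRect((P[s][:,:2]*1000).astype('f4')))
E
```

```text
11.65 [0.5655 0.0414 0.2601] [179.96   0.35 171.8 ] [ 0.3 -0.6  0.3] [ 0.07 -0.02  0.01] 0.06178589712676667 [  5.9   8.  -14.2  92.9   2.1  79.   73.3]
11.7 [0.5646 0.0413 0.2582] [-180.      0.18  171.8 ] [ 0.2 -0.  -0.7] [ 0.11  0.06 -0.02] 0.06229833086726929 [  5.9   8.  -14.2  93.    2.1  79.   73.3]
block top ((558.3648071289062, -69.58883666992188), (56.24201583862305, 64.60519409179688), 85.15092468261719)
shoulder ((562.078369140625, 37.39019775390625), (146.00254821777344, 103.36954498291016), 87.6019287109375)
```

View pics/c9.png

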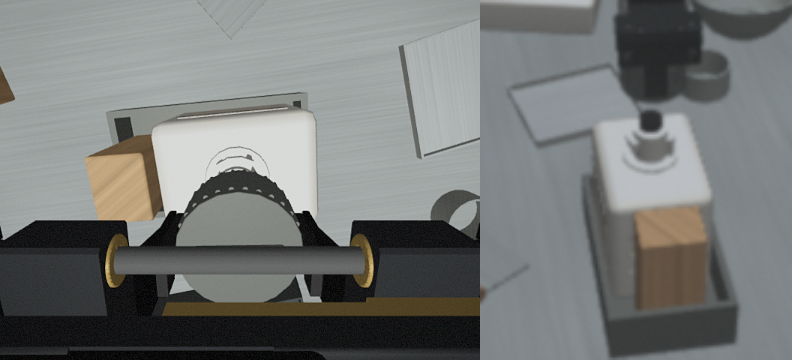

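The cap is off and the neck bare. The jug and block are unmoved. Heading to the tray, which measures about 127 x 149 mm and is centred near (0.527, 0.338).

>>> servo_tool:
  moves: "0.009 0.033 0 0 0 0 1;0.009 0.035 0 0 0 0 1;0.009 0.035 0 0 0 0 1;0.009 0.035 0 0 0 0 1;0.009 0.035 0 0 0 0 1;0.009 0.035 0 0 0 0 1;0.009 0.035 0 0 0 0 1;0.009 0.02 0 0 0 0 1;0 0 0 0 0 0 1;0 0 0 0 0 0 1"

```text
time_s: 12.53
tool_pos: [0.5268, 0.3174, 0.2414]
tool_rot: [-179.5, -0.7, 171.3]
force: [0.8, -1.2, -1.4]
grip_width: 0.0618
```

```bash
python3 look.py wrist w10
```

```text
12.5833 [0.5263 0.3176 0.2413] [-179.48   -0.75  171.27] [-0.3  1.5 -1.2] [0.2  0.05 0.02] 0.061951799468062216 [-13.5  16.2 -24.6  86.3   6.6  79.8  42.8]
```

View pics/w10.png

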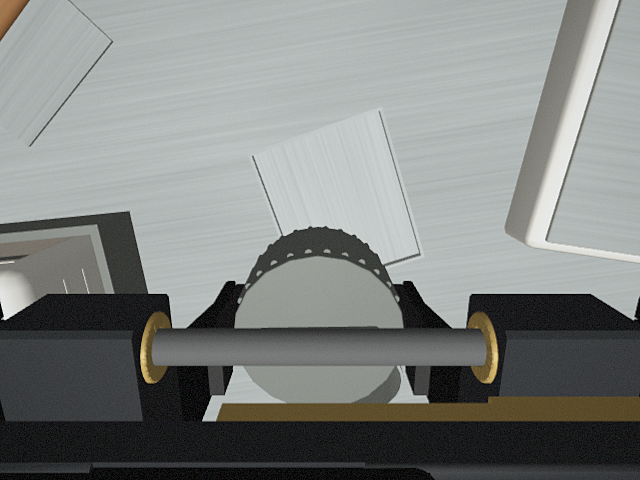

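```bash
python3 - <<'E'
from h import *
d=np.load('w10.npz');c={'Tw':d['Tw'],'mtx':d['mtx']};P=d['P']
q=[ray(c,u,v,.012) for u,v in [(253,156),(380,109),(421,253)]]
for a in q:print(a.round(4))
print('centre',((q[0]+q[2])/2).round(4),np.linalg.norm(q[1]-q[0]),np.linalg.norm(q[2]-q[1]))
for u,v in [(320,180),(360,220),(300,100),(430,250),(230,400)]:print((u,v),P[v,u].round(4))
d2=np.load('s9.npz');c={'Tw':d2['Tw'],'mtx':d2['mtx']}
b=cv2.imread('pics/s9.png');cv2.imwrite('pics/c10.png',cv2.resize(b[140:240,260:400],None,fx=5,fy=5,interpolation=2))
E
```

```text
[0.4675 0.2619 0.012 ]
[0.4442 0.3832 0.012 ]
[0.585  0.4079 0.012 ]
centre [0.5263 0.3349 0.012 ] 0.12352411446285654 0.1430135775789428
(320, 180) [0.4999 0.32   0.0037]
(360, 220) [0.545  0.3532 0.003 ]
(300, 100) [4.247e-01 3.128e-01 4.000e-04]
(430, 250) [0.587  0.4195 0.0008]
(230, 400) [7.314e-01 1.808e-01 4.000e-04]
```

View pics/c10.png

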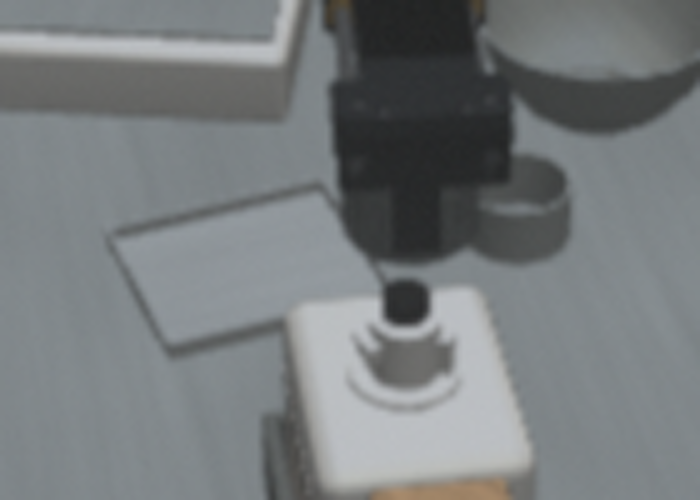

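The depth reading of 3 mm inside the outline confirms the shallow tray, centred at (0.527, 0.336). Lowering.

>>> servo_tool:
  moves: "0.003 0.018 0 -0.018 -0.026 0 1;0 0 0.03 0 0 0 1;0 0 0.035 0 0 0 1;0 0 0.035 0 0 0 1;0 0 0.03 0 0 0 1;0 0 0 0 0 0 1"

```text
time_s: 13.08
tool_pos: [0.5327, 0.325, 0.1068]
tool_rot: [-179.8, 0.4, 170.4]
force: [-1.4, -1.5, -2.0]
grip_width: 0.062
```

>>> servo_tool:
  moves: "0.008 0.01 0.015 0 0.015 0 1;0 0 0.02 0 0 0 1;0 0 0.015 0 0 0 1;0 0 0 0 0 0 1;0 0 0 0 0 0 1"

```text
time_s: 13.5
tool_pos: [0.532, 0.3271, 0.0584]
tool_rot: [-179.6, 0.2, 169.7]
force: [0.2, 0.7, 0.4]
grip_width: 0.0619
```

>>> servo_tool:
  moves: "0.007 0.009 0.01 -0.01 0 0 1;0 0 0.008 0 0 0 1;0 0 0.004 0 0 0 1;0 0 0 0 0 0 1"

```text
time_s: 13.83
tool_pos: [0.5303, 0.3378, 0.04]
tool_rot: [179.9, 0.6, 169.5]
force: [0.3, 0.4, 0.1]
grip_width: 0.0618
```

```bash
python3 look.py wrist w11
```

```text
13.8833 [0.5306 0.3378 0.0404] [179.85   0.58 169.51] [ 0.1 -0.1 -1.2] [ 0.17 -0.07 -0.  ] 0.06199441881623745 [-16.7  26.4 -22.9  97.6  12.2  58.   35.7]
```

View pics/w11.png

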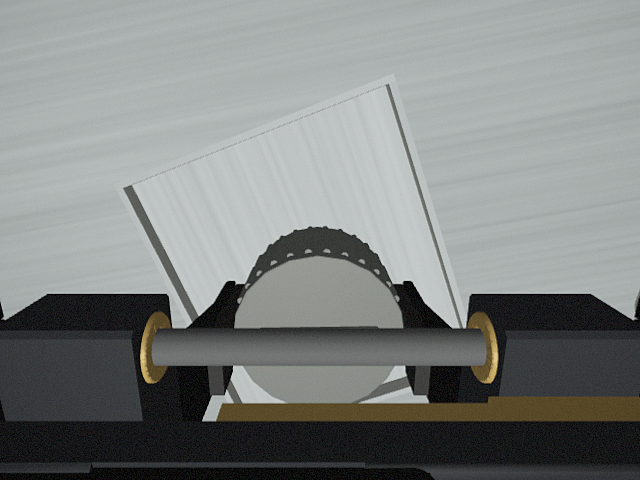

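The cap is above the tray interior, with the tray corners at (125,187) and (390,78). Lowering gently.

>>> servo_tool:
  moves: "0 0 0.006 0 0.015 0 1;0 0 0.004 0 0 0 1;0 0 0.002 0 0 0 1;0 0 0 0 0 0 1"

```text
time_s: 14.22
tool_pos: [0.5315, 0.3381, 0.0283]
tool_rot: [179.8, 0.2, 169.5]
force: [0.0, -0.2, -0.7]
grip_width: 0.0623
```

>>> servo_tool:
  moves: "0 0 0.002 0 0 0 1;0 0 0.002 0 0 0 1;0 0 0.002 0 0 0 1"

```text
time_s: 14.47
tool_pos: [0.5318, 0.3384, 0.0271]
tool_rot: [179.9, 0.2, 169.5]
force: [-4.2, -2.8, 10.8]
grip_width: 0.0625
```

Contact at the expected height. Releasing.

>>> servo_tool:
  moves: "0 0 -0.001 0 0 0 0.2;0 0 0 0 0 0 -0.8;0 0 0 0 0 0 -0.8;0 0 0 0 0 0 -0.8;0 0 0 0 0 0 -0.8"
  squeeze: 20

```text
time_s: 14.88
tool_pos: [0.5325, 0.3389, 0.0293]
tool_rot: [179.8, 0.3, 169.5]
force: [0.2, 1.0, -0.4]
grip_width: 0.0763
```

>>> servo_tool:
  moves: "0 0 -0.005 0 0 0 -0.9;0 0 -0.01 0 0 0 -0.9;0 0 -0.02 0 0 0 -0.9;0 0 -0.04 0 0 0 -0.9;0 0 -0.04 0 0 0 -0.9;0 0 -0.04 0 0 0 -0.9;0 0 -0.03 0 0 0 -0.9;0 0 0 0 0 0 -0.9;0 0 0 0 0 0 -0.9"

```text
time_s: 15.63
tool_pos: [0.5297, 0.3379, 0.2258]
tool_rot: [179.9, 0.2, 169.6]
force: [-0.1, -0.4, -0.9]
grip_width: 0.0826
```

```bash
python3 look.py scene e1;python3 look.py side e2; python3 - <<'E'
from h import *
a=cv2.imread('pics/e1.png');b=cv2.imread('pics/e2.png')
cv2.imwrite('pics/c12.png',cv2.hconcat([cv2.resize(a,(400,300)),cv2.resize(b,(400,300))]))
cv2.imwrite('pics/c13.png',cv2.resize(b[130:320,260:410],(600,600*190//150))[:600])
d=np.load('e2.npz');P=d['P'];I=d['img'].astype(int);X,Y,Z=P[...,0],P[...,1],P[...,2]
s=(abs(Z-.148)<.004)&(I[...,0]-I[...,2]>35);print('block top',np.median(P[s],0),cv2.minAreaRect((P[s][:,:2]*1000).astype('f4')))
s=(abs(Z-.148)<.004)&(I.min(-1)>140)&(X>.48)&(X<.65)&(Y<.14);print('shoulder',cv2.minAreaRect((P[s][:,:2]*1000).astype('f4')))
for n in 'e1','e2':
    P=np.load(n+'.npz')['P'];X,Y,Z=P[...,0],P[...,1],P[...,2]
    s=(abs(Z-.045)<.006)&(abs(X-.53)<.05)&(abs(Y-.338)<.05);print('cap top',s.sum(),np.median(P[s],0) if s.sum() else '')
E
```

```text
15.6833 [0.53   0.3382 0.2263] [179.83   0.23 169.56] [ 0.9 -0.1  1.4] [ 0.11 -0.12  0.05] 0.08291973426236195 [-15.1  17.5 -24.7  86.6   7.5  77.3  39.2]
15.7333 [0.5294 0.3378 0.2246] [1.7993e+02 1.2000e-01 1.6957e+02] [ 0.3  0.3 -0.2] [ 0.08 -0.03  0.02] 0.08258621406847962 [-15.1  17.6 -24.7  86.7   7.5  77.3  39.2]
block top [ 0.55809682 -0.07187918  0.14785075] ((558.3831176757812, -69.03362274169922), (54.79939651489258, 64.48542785644531), 84.69252014160156)
shoulder ((562.326416015625, 38.14508819580078), (146.3336944580078, 102.57864379882812), 87.6047592163086)
cap top 409 [0.53462802 0.33908144 0.04515568]
cap top 216 [0.52884955 0.33190082 0.04495225]
```

View pics/c12.png

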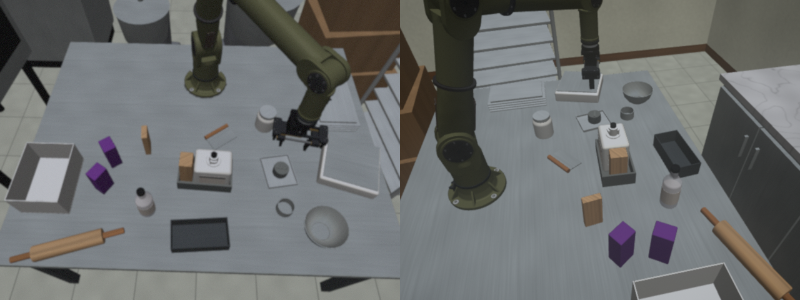

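View pics/c13.png

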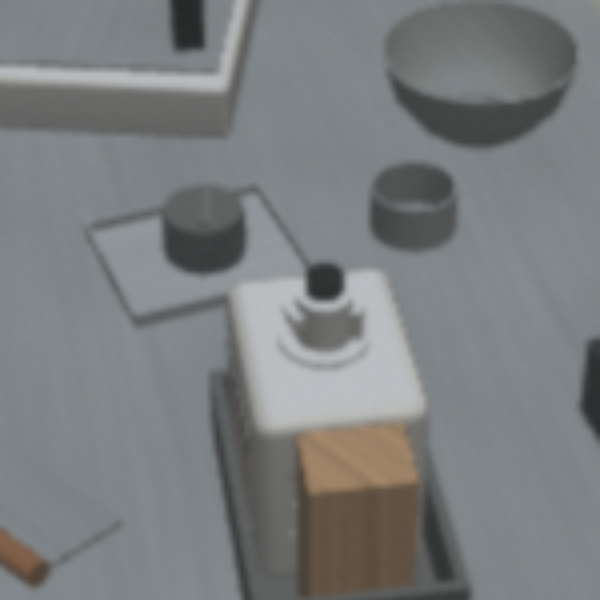

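The cap is upright in the tray (top at z 0.045), the block is seated beside the jug, the bystanders are unmoved, and the arm is clear. Handing in.

```bash
python3 -c "
from cell import env
print(env.sign_off())"
```

```text
the job is handed in; nothing more can be done
None
```

I finished the job and handed it in at about 16 s on the robot's clock, with the arm clear of everything.

- **Block:** The thick wooden block stands upright on the crate floor in the gap beside the jug. Its top is level with the jug's shoulder at z ≈ 0.148.
- **Cap:** I pressed it 5.6 to 9.3 mm (about 9–19 N) at each check while turning it about 86° anticlockwise. It then lifted off with no resistance.
- **Tray:** The cap rests open side down inside the tray, with its top at z ≈ 0.045 as expected. It touched down with about 11 N before I let go.

**Last checks:**
- In the last side view the jug was where it had been (shoulder within about 1 mm) and untilted.
- The thin board, bottle, jar, scraper and ring looked unmoved by eye; I did not measure them.
- No check failed. The side and scene cameras disagreed by several millimetres on the cap's and jug's position in y, so I relied on the wrist camera for the close work.

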